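# Fetch the setting block from behind the jars

## Robot

A 6-joint arm with a two-finger parallel gripper is mounted at the origin on a cart in front of the work surface, level with it; the furniture and walls round the work are solid. World frame = base frame: x ahead of the robot, y to its left, z up, the work surface at z = 0. Lengths are in mm, angles in rad, forces in N, time in s.
With the tool pointing down it reaches from about 300 to 775 mm from the base axis. Payload 14.6 kg.
Tool frame: the origin (TCP) lies on the centre line of the jaws, within the pads' length; the fingertips stand 8 mm ahead of it and the grasp point (between the pads) lies 11 mm behind it; z points along the fingers, y is the direction in which the jaws open and shut (so a half turn about z gives the same grasp; the last joint's range is limited). The gripper opens to 94 mm and grips with 3 to 60 N. Pads are 16 mm wide; open, the fingers measure 119 mm over their backs; the gripper's body (75 mm by 177 mm) begins 78 mm behind the grasp point.
Start: joints at [1.052, 0.3, 1.521, -0, 1.321, -0.067], TCP at [240.118, 494.806, 213.446] pointing down, gripper open.
Joint ranges: [-3.03, 3.03], [-0.79, 2.21], [0.23, 2.52], [-1.04, 4.18], [0, 3.07], [-2.55, 2.55]. Speed limits (rad/s): [2.22, 2.22, 2.57, 3.14, 3.14, 3.14].

## Interface

Orientations are given as [roll, pitch, yaw] about the fixed x, y, z axes, in that order (R = Rz(yaw) Ry(pitch) Rx(roll)).
In Python, from cell import read_state, cams, manip gives the robot as it stands.
- The arm moves only by the shell command python3 -m handwheel 'ROWS' [OPENING] [FORCE]. ROWS is JSON, a list of rows, each a list of 4 numbers: the shift along the tool's x, y, z in m, then the turn about the tool's z in degrees. In form: [[dx, dy, dz, turn], ...]. A call has 1 to 5 rows; each row is the pose to reach, as a shift and turn from the pose measured when the call began, along the tool's axes at that moment; what a row does not reach only later rows make up. A row lasts 1/8 s, in which the tool goes at most 62.5 mm and 10.7 degrees, less where a joint would pass 70% of its speed; a pose out of reach is approached as far as the arm can. A call with a gripper value outside its range is refused whole. OPENING is the closure, from 0 (fully open) to 1 (shut), set as the call begins (- or left out, the last holds). The fingers move at their own pace and stop on an object; FORCE is the grip in N (left out, the last holds). Time passes only in rows, so rows that repeat a pose let the fingers close. It gives the time, the measured TCP pose, the force and the opening at its end, in the units of the state.
- read_state(): the state, without advancing time (a new reading comes with each control period).
- cams.camera(name): name is "side" or "top" or "wrist"; returns the picture (400x640x3 uint8, red, green, blue); there is no depth.
- cams.get_calibration(name): a dict with "vertical_fov" (degrees; the focal length in pixels is half the picture's height over the tangent of half this angle, whatever the lens; pixels are square), "cx", "cy" (the principal point, pixels), "R" (3x3) and "t" (3): a world point X has camera coordinates R X + t. Camera axes: x right, y down, z forward; pixel columns grow to the right and rows downward; lengths in mm; the calibration is good to about 2 mm. The wrist camera is an equidistant fisheye: a pixel r from the principal point sees the ray r / f radians off the axis. A picture is of the moment at which its call begins: read the wrist's pose just before it. get_calibration takes no time and is no camera call; for the wrist camera it gives the pose at the moment of the call.
- manip.sign_off(): hands the job in, once; it reports no verdict.
The state is a dict: "clock": time; "joints": joint angles; "qd": joint speeds; "effort": joint torques, N m; "eef_pos": TCP position; "eef_rot": TCP orientation; "wrist_force": force on the tool from outside, world axes, zero at the start; "moment": the same for the moment, N m; "finger_gap": finger opening in mm.
Only numpy, scipy, OpenCV 4.12 (cv2) and the standard library are available. Lean on these libraries where they do the work, as an engineer would, in place of code of your own. Each camera call takes 0.05 s, during which the arm holds its last target. There are 200 camera calls.

## Task

The steel block is shut in behind the two jars in the grey caddy: first stand both jars in the blue side tray, leaving the block where it lies until then. With the jars still in the side tray, lay the block in the middle of the orange pad, along the pad's long side. Then put each jar back in the caddy just where it stood, upright and without tipping either one over.

Things in the scene. Friction and masses are not known exactly. Their poses are not given: they have to be found in the camera images.
- jar_red_center (a point): white plastic screw-top jar with a red lid, 50 mm across (the lid about the same), 95 mm tall, straight sides, 0.18 kg, standing upright and loose in the caddy; the point is its centre, 47.5 mm above its underside. Grip it round the body from above, anywhere up to 70 mm above its underside.
- jar_blue_center (a point): the same jar with a blue lid; the point is its centre, 47.5 mm above its underside. The two jars start 62 mm apart centre to centre, side by side across the front of the caddy; which one is on the left varies, and each must go back to its own spot.
- block_center (a point): grey steel block with two small holes in its top, 22 mm (its x) by 50 mm (its y) by 18 mm tall, 0.12 kg, lying loose on the caddy floor behind the jars with a gap of about 6 mm; the point is its centre, 9 mm above its underside.
- caddy: fixed grey steel tray, 150 mm deep (its x, to the back, away from the robot), 144 mm wide (its y); origin under the middle of its 3 mm floor, on the bench; side and back walls 25 mm tall, 3 mm thick, front lip 10 mm. Jars at about x = -36, y = +31 and -31 mm; block at about x = +6, y = 0, long side along y, 65 mm from its centre to the back wall. Two nuts lie in its back corners.
- side_tray: fixed blue plastic tray with a black liner, 112 mm (its x) by 162 mm (its y), origin under its centre, on the bench; floor 4 mm above the bench, rim 10 mm tall and 4 mm thick. Room for the two jars side by side along y, for instance at y = +38 and -38 mm.
- pad_top (a point): centre of the top of the fixed orange rubber pad, 60 mm (its x) by 90 mm (its y, the long side), 6 mm above the bench, on an aluminium plate 84 by 120 mm, 3 mm thick.
- hanging_driver (a point): lower end of the right-hand one of three fixed power screwdrivers, 36 mm thick, that hang upright above the back of the mat in a row along y (the others 0.20 and 0.32 m to its left at the same x and height). Not part of the job; keep the arm and wrist clear of them: swing from side to side closer to the robot, with the hand at about 0.45 m from its base axis.
- rack_post (a point): top of the thin upright post at the front right corner of the fixed wire rack on the robot's left, 248 mm tall; the rack's rails run from about y = 0.45 m to the left behind it, up to 0.28 m high. Not part of the job; keep the hand clear of it.
Things that resemble listed ones, but are neither listed nor needed, are in the scene too. Leave any green look-alike of the part that bears jar_blue_center alone.

How it is judged (in metres and radians):
On the way, in this order (a step that is already met when the one before it is completed fails the run):
1. both jars stand upright in the side tray, the block still where it lay (within 15 mm) (x of jar_red_center in the frame of side_tray between -0.04 and 0.04 m and y of jar_red_center in the frame of side_tray between -0.065 and 0.065 m and angle between each of jar_red_center, jar_blue_center's own z axis and vertical below 0.1 rad and height (world z) of each of jar_red_center, jar_blue_center below 0.058 m and x of jar_blue_center in the frame of side_tray between -0.04 and 0.04 m and y of jar_blue_center in the frame of side_tray between -0.065 and 0.065 m and distance of block_center from where it was at the start of the episode below 0.015 m), for 0.2 s.
2. the block lies on the middle of the orange pad, along it, both jars still upright in the side tray (horizontal distance between block_center and pad_top below 0.015 m and angle between the y axis of block_center and the y axis of pad_top, either way round below 0.26 rad and angle between each of block_center, jar_red_center, jar_blue_center's own z axis and vertical below 0.1 rad and height (world z) of block_center below 0.02 m and x of jar_red_center in the frame of side_tray between -0.04 and 0.04 m and y of jar_red_center in the frame of side_tray between -0.065 and 0.065 m and height (world z) of each of jar_red_center, jar_blue_center below 0.058 m and x of jar_blue_center in the frame of side_tray between -0.04 and 0.04 m and y of jar_blue_center in the frame of side_tray between -0.065 and 0.065 m), for 0.2 s.
At the end, for the whole second after the job is handed in: each jar stands upright (within 0.1 rad) within 15 mm of where it stood at the start; the block lies flat on the orange pad with its centre within 15 mm of the pad's centre (seen from above) and its long side within 0.26 rad of the pad's long side; all are at rest (distance of each of jar_red_center, jar_blue_center from where it was at the start of the episode below 0.015 m and angle between each of jar_red_center, jar_blue_center, block_center's own z axis and vertical below 0.1 rad and height (world z) of each of jar_red_center, jar_blue_center below 0.056 m and horizontal distance between block_center and pad_top below 0.015 m and angle between the y axis of block_center and the y axis of pad_top, either way round below 0.26 rad and height (world z) of block_center below 0.02 m and linear speed of each of jar_red, jar_blue, block below 0.02 m/s); the robot touches nothing.
It fails at once if a jar is tipped over (more than 0.7 rad) (angle between any of jar_red_center, jar_blue_center's own z axis and vertical above 0.7 rad).
It also fails if it takes over 131 s, if anything falls off the work surface, if the arm or the gripper's body presses on something with over 40 N, if the wrist force passes 120 N, or if a joint passes its speed limit or range.

## Working session

There is one attempt and no reset: what is moved stays moved. The work goes in short steps, Python scripts to look and compute and a shell command to move; the robot and the scene stay as the last step left them, time stands still between calls to the robot, and variables do not carry over. Pictures are saved under pics/ and viewed, about 12 in all and at most 16, crops included, and the job is handed in when it is done.

```bash
mkdir -p pics; ls; python3 - <<'E'
from cell import read_state, cams
import cv2, json
s=read_state(); print({k:s[k] for k in ('clock','eef_pos','eef_rot','finger_gap')})
for n in ("top","side"):
    im=cams.camera(n); cv2.imwrite(f"pics/{n}0.png",im[:,:,::-1]); c=cams.get_calibration(n); print(n,c)
E
```

```text
pics
{'clock': 0.0, 'eef_pos': array([239.99914822, 494.58742105, 212.91573244]), 'eef_rot': array([-3.14046420e+00, -8.42927758e-05,  2.68975443e+00]), 'finger_gap': 94.01056687528457}
top {'vertical_fov': 57.207501143858764, 'cx': 321.92775705292786, 'cy': 204.1356487612837, 'R': array([[-0.0280405 , -0.99918634, -0.02898931],
       [-0.98567622,  0.03246285, -0.16549487],
       [ 0.16630129,  0.02393352, -0.98578449]]), 't': array([  80.50026341,  620.57767247, 1465.19175994])}
side {'vertical_fov': 50.73495320395211, 'cx': 322.7192988930393, 'cy': 204.58952016134907, 'R': array([[ 0.98630757, -0.16488533,  0.00319407],
       [-0.08815746, -0.543509  , -0.83476118],
       [ 0.13937588,  0.82304969, -0.55060292]]), 't': array([-579.59127906,  280.45839398, 1496.30236371])}
```

View pics/top0.png

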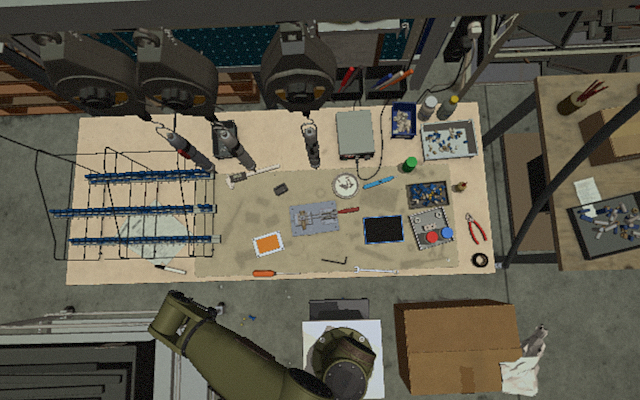

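View pics/side0.png

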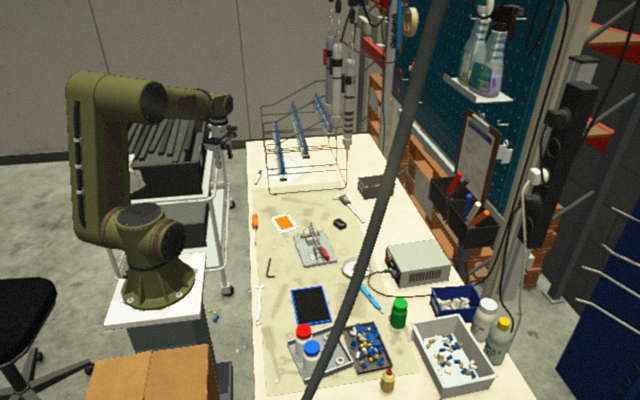

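Top view: pad at about (268,243), side tray (383,229), caddy (432,229), red lid (432,238), blue lid (447,233), with the right driver at (312,160). The side view agrees, and the green look-alike stands apart.

```bash
cat > h.py <<'E'
import numpy as np, cv2
from scipy.spatial.transform import Rotation as Ro
from cell import read_state, cams
def ray(name,uv,z,c=None):
    c=c or cams.get_calibration(name); R=np.array(c['R']);t=np.array(c['t'])
    f=200/np.tan(np.radians(c['vertical_fov']/2)); d=(np.array(uv,float)-[c['cx'],c['cy']])
    if name=='wrist':
        r=np.hypot(*d); th=r/f; v=np.array([*(d/max(r,1e-9)*np.sin(th)),np.cos(th)])
    else: v=np.array([d[0]/f,d[1]/f,1])
    o=-R.T@t; w=R.T@v; return o+w*(z-o[2])/w[2]
def proj(name,X,c=None):
    c=c or cams.get_calibration(name); p=np.array(c['R'])@np.array(X,float)+np.array(c['t'])
    f=200/np.tan(np.radians(c['vertical_fov']/2)); r=np.hypot(p[0],p[1])
    k=f*np.arctan2(r,p[2])/max(r,1e-9) if name=='wrist' else f/p[2]
    return np.array([c['cx']+k*p[0],c['cy']+k*p[1]])
HSV={'red':[((0,140,90),(6,255,255)),((174,140,90),(180,255,255))],'blue':[((104,140,90),(118,255,255))],
     'orange':[((8,150,120),(20,255,255))],'black':[((0,0,0),(180,255,40))]}
def blobs(im,col,amin=20,roi=None):
    h=cv2.cvtColor(im,cv2.COLOR_RGB2HSV); m=sum(cv2.inRange(h,a,b) for a,b in HSV[col])
    if roi: k=np.zeros_like(m);k[roi[1]:roi[3],roi[0]:roi[2]]=1;m=m*k
    cs,_=cv2.findContours(m,cv2.RETR_EXTERNAL,cv2.CHAIN_APPROX_NONE)
    return [c for c in cs if cv2.contourArea(c)>=amin]
def cen(c): m=cv2.moments(c);return m['m10']/m['m00'],m['m01']/m['m00']
def go(x,y,z,yaw=None):
    "shift in tool axes (m) and turn (deg) to a world pose"
    s=read_state();R=Ro.from_euler('xyz',s['eef_rot']);d=R.inv().apply(np.array([x,y,z])-s['eef_pos'])/1000
    t=None
    if yaw is not None: # yaw = desired world direction (deg) of tool y, modulo 180
        v=R.apply([0,1,0]);cur=np.degrees(np.arctan2(v[1],v[0]));t=-((yaw-cur+90)%180-90)
    print('go',np.round(d,4),'turn',t)
E
python3 - <<'E'
from h import *
for n,rois in (('top',{'red':(420,228,442,250),'blue':(438,222,460,245),'orange':(245,228,290,260),'black':(360,210,408,248)}),
               ('side',{'red':(290,320,318,345),'blue':(298,335,326,362),'orange':(265,205,300,240),'black':(285,280,340,330)})):
    im=cv2.cvtColor(cv2.imread(f'pics/{n}0.png'),cv2.COLOR_BGR2RGB)
    for col,r in rois.items():
        for c in blobs(im,col,15,r):
            z={'red':98,'blue':98,'orange':6,'black':4}[col]
            p=cv2.boxPoints(cv2.minAreaRect(c))
            print(n,col,cv2.contourArea(c),np.round(cen(c),1),np.round(ray(n,cen(c),z),1), [np.round(ray(n,q,z)[:2]).tolist() for q in p] if col in('orange','black') else '')
im=cv2.imread('pics/top0.png')[195:265,360:480];cv2.imwrite('pics/crop0.png',cv2.resize(im,None,fx=6,fy=6,interpolation=cv2.INTER_CUBIC))
im=cams.camera('wrist');cv2.imwrite('pics/w0.png',im[:,:,::-1])
for p in ((312,160),(312,167)): print(ray('top',p,150))
E
```

```text
top red 90.0 [431.6 236.5] [ 472.3 -366.1   98. ] 
top blue 82.5 [446.5 232.3] [ 487.1 -425.2   98. ] 
top orange 241.0 [267.6 243.5] [470.4 296.1   6. ] [[486.0, 346.0], [508.0, 263.0], [455.0, 247.0], [433.0, 330.0]]
top black 782.0 [383.3 228.9] [ 517.1 -192.2    4. ] [[564.0, -116.0], [570.0, -267.0], [470.0, -268.0], [464.0, -118.0]]
side red 168.0 [303.2 330.9] [ 468.7 -372.4   98. ] 
side blue 173.5 [311.4 347.7] [ 483.6 -433.1   98. ] 
side orange 122.0 [283.6 222.1] [467.4 293.4   6. ] [[432.0, 321.0], [476.0, 363.0], [502.0, 266.0], [459.0, 228.0]]
side black 834.5 [310.5 305.2] [ 514.2 -191.6    4. ] [[464.0, -120.0], [566.0, -108.0], [564.0, -255.0], [470.0, -264.0]]
[784.51640674  93.47926884 150.        ]
[755.97586778  94.15206874 150.        ]
```

View pics/crop0.png

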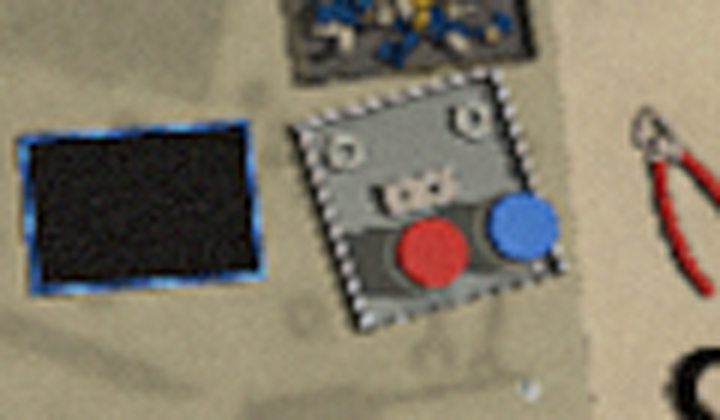

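```bash
python3 - <<'E'
from h import *
for p in ((213,243),(217,262),(213,235)): print(np.round(ray('top',p,0)),np.round(ray('top',p,248)))
for p in ((268,190),(346,186)): print('side',np.round(ray('side',p,0)))
c=cams.get_calibration('wrist');R=np.array(c['R']);print(c['vertical_fov'],-R.T@c['t'],R[2])
go(420,170,230,14); 
E
```

```text
[480. 530.   0.] [462. 449. 248.]
[399. 511.   0.] [395. 434. 248.]
[514. 531.   0.] [491. 450. 248.]
side [417. 578.   0.]
side [796. 554.   0.]
65.70646984690485 [177.9404845  524.46393024 384.36571055] [ 0.21573547 -0.10528069 -0.97075959]
go [-0.3037 -0.2135 -0.0168] turn 50.11550003730095
```

```bash
python3 -m handwheel '[[-0.028,-0.04,-0.005,0],[-0.056,-0.081,-0.01,0],[-0.084,-0.122,-0.015,0],[-0.112,-0.162,-0.02,8],[-0.112,-0.162,-0.02,18]]' 0 20; python3 -c "
from h import *
go(440,0,240,14)"
```

```text
clock: 0.78
eef_pos: [270.5, 298.1, 233.7]
eef_rot: [3.141, 0.0, 2.368]
wrist_force: [0.1, 1.0, -0.2]
finger_gap: 94.0
go [-0.3296 -0.0947 -0.0062] turn 31.664697133895096
```

```bash
python3 -m handwheel '[[-0.055,-0.016,0,6],[-0.11,-0.032,0,12],[-0.165,-0.048,0,19],[-0.22,-0.063,0,25],[-0.275,-0.079,0,31.5]]'; python3 -c "
from h import *
go(430,-300,270,14)"
```

```text
clock: 1.4
eef_pos: [412.5, 47.5, 233.9]
eef_rot: [3.141, 0.0, 1.814]
wrist_force: [0.2, 1.5, 0.8]
finger_gap: 93.5
go [-0.3415 -0.0668 -0.0361] turn -0.048321461515911324
```

```bash
python3 -m handwheel '[[-0.058,-0.011,-0.007,0],[-0.116,-0.022,-0.014,0],[-0.174,-0.033,-0.02,0],[-0.232,-0.045,-0.028,0],[-0.29,-0.056,-0.036,0]]'; python3 -m handwheel '[[-0.051,-0.01,0,0],[-0.051,-0.01,0,0],[-0.051,-0.01,0,0]]'; python3 - <<'E'
from h import *
c=cams.get_calibration('wrist');im=cams.camera('wrist');cv2.imwrite('pics/w1.png',im[:,:,::-1]);np.save('c1.npy',c,allow_pickle=True)
for col in('red','blue'):
    for b in blobs(im,col,150): print(col,cv2.contourArea(b),np.round(cen(b)),np.round(ray('wrist',cen(b),98,c),1),cv2.boundingRect(b))
E
```

```text
clock: 2.02
eef_pos: [427.7, -249.4, 270.2]
eef_rot: [3.141, 0.0, 1.814]
wrist_force: [0.1, 1.0, 0.0]
finger_gap: 93.6
clock: 2.4
eef_pos: [430.2, -300.8, 269.9]
eef_rot: [3.141, -0.001, 1.814]
wrist_force: [0.0, -0.6, -0.0]
finger_gap: 93.7
red 153.5 [313. 338.] [ 480.2 -518.2   98. ] (288, 330, 53, 13)
red 199.0 [313. 322.] [ 473.  -489.9   98. ] (283, 319, 57, 9)
red 943.0 [335. 241.] [ 469.7 -365.3   98. ] (317, 223, 37, 35)
```

View pics/w1.png

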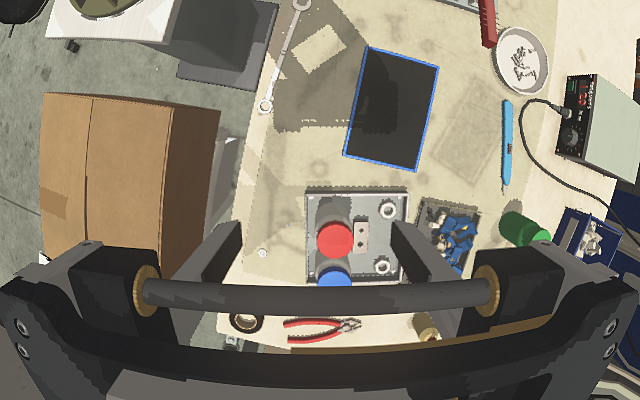

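Wrist view: red lid at (335,241), which gives about (470,-366). The tray is at upper centre, corners (370,47), (438,66), (416,171), (343,155). The block shows behind the red jar at (361,236).

```bash
python3 - <<'E'
from h import *
c=np.load('c1.npy',allow_pickle=True).item()
P=[ray('wrist',p,10,c)[:2] for p in ((370,47),(438,66),(416,171),(343,155))];print('tray',np.round(P),np.round(np.mean(P,0),1))
print('caddy left back, front',np.round(ray('wrist',(407,187),25,c)),np.round(ray('wrist',(305,191),25,c)))
print('block top',np.round(ray('wrist',(361,236),21,c),1))
go(470.5,-366,200,14)
E
```

```text
tray [[ 462. -113.]
 [ 565. -108.]
 [ 573. -267.]
 [ 463. -272.]] [ 515.7 -190.2]
caddy left back, front [ 561. -291.   25.] [ 423. -332.   25.]
block top [ 518.  -378.9   21. ]
go [-0.0734  0.0231  0.0701] turn -0.023827567093789526
```

```bash
python3 -m handwheel '[[-0.04,0.012,0.03,0],[-0.0735,0.023,0.07,0],[-0.0735,0.023,0.07,0],[-0.0735,0.023,0.07,0]]'; python3 - <<'E'
from h import *
c=cams.get_calibration('wrist');im=cams.camera('wrist');cv2.imwrite('pics/w2.png',im[:,:,::-1])
for col in('red','blue'):
    for b in blobs(im,col,150): print(col,cv2.contourArea(b),np.round(cen(b)),np.round(ray('wrist',cen(b),98,c),1),cv2.boundingRect(b))
go(470.5,-366,45,14)
E
```

```text
clock: 2.95
eef_pos: [470.8, -365.1, 201.5]
eef_rot: [3.14, 0.001, 1.816]
wrist_force: [-0.5, 0.3, -0.3]
finger_gap: 94.0
red 202.5 [298. 331.] [ 489.4 -519.5   98. ] (266, 323, 64, 13)
red 1710.0 [315. 196.] [ 470.  -365.4   98. ] (291, 172, 48, 48)
blue 248.0 [421.  64.] [ 533.6 -222.    98. ] (346, 0, 94, 123)
go [-0.0003 -0.0009  0.1571] turn 0.0430330310613698
```

View pics/w2.png

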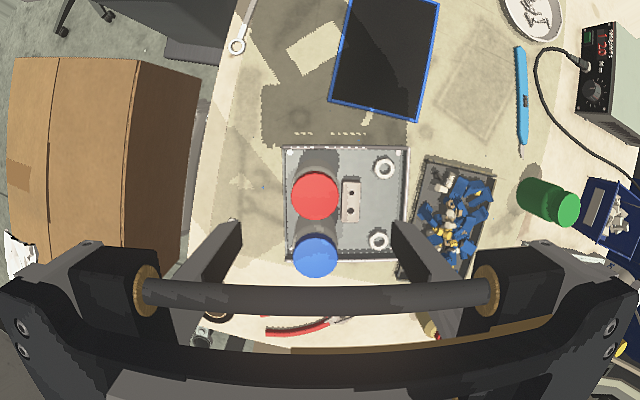

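Red lid at (315,196) and blue lid at (315,257). The block at (351,201) is parallel to the caddy walls and the jaws are aligned. Next I descend and grip red.

```bash
python3 -m handwheel '[[0,0,0.05,0],[0,0,0.1,0],[0,0,0.14,0],[0,0,0.156,0],[0,0,0.156,0]]'; python3 -m handwheel '[[0,0,0,0],[0,0,0,0],[0,0,0,0],[0,0,0,0],[0,0,0,0]]' 0.6 25;  python3 -c "
from h import *
print(ray('wrist',(1,1),1)[0]*0)
go(480,-340,160,14)"
```

```text
clock: 3.62
eef_pos: [471.7, -365.4, 47.2]
eef_rot: [3.139, 0.003, 1.816]
wrist_force: [-0.6, -0.4, 0.2]
finger_gap: 94.3
clock: 4.25
eef_pos: [471.5, -365.4, 47.3]
eef_rot: [3.139, 0.003, 1.816]
wrist_force: [-0.7, -1.1, 2.3]
finger_gap: 49.3
0.0
go [ 0.0223  0.0147 -0.1128] turn 0.06096378375934819
```

```bash
python3 -m handwheel '[[0,0,-0.02,0],[0,0,-0.05,0],[0,0,-0.09,0],[0,0,-0.11,0],[0,0,-0.11,0]]'; python3 -c "
from h import *
print(read_state()['finger_gap']);go(514.5,-153.5,110,14)"
```

```text
clock: 4.88
eef_pos: [471.5, -365.5, 158.2]
eef_rot: [3.138, 0.004, 1.816]
wrist_force: [0.2, -0.7, -2.3]
finger_gap: 49.3
49.34470011913125
go [0.1954 0.093  0.0477] turn 0.06670779547403072
```

```bash
python3 -m handwheel '[[0.04,0.019,0,0],[0.095,0.045,0.005,0],[0.15,0.072,0.02,0],[0.19,0.09,0.035,0],[0.196,0.093,0.04,0]]'; python3 -m handwheel '[[0,0,0,0],[0,0,0,0]]'; python3 -c "
from h import *
go(514.5,-153.5,49,14)"
```

```text
clock: 5.5
eef_pos: [513.7, -150.2, 115.5]
eef_rot: [3.141, 0.002, 1.819]
wrist_force: [0.5, -0.6, -2.0]
finger_gap: 49.4
clock: 5.75
eef_pos: [513.4, -151.0, 115.1]
eef_rot: [3.141, 0.002, 1.818]
wrist_force: [-0.2, 0.1, -2.3]
finger_gap: 49.6
go [-0.0026  0.0004  0.0661] turn 0.1843377016866583
```

```bash
python3 -m handwheel '[[-0.002,0,0.03,0],[-0.002,0,0.055,0],[-0.002,0,0.064,0],[-0.002,0,0.067,0],[-0.002,0,0.067,0]]'; python3 -m handwheel '[[0,0,0,0],[0,0,0,0],[0,0,0,0],[0,0,0,0]]' 0; python3 -m handwheel '[[0,0,-0.02,0],[0,0,-0.07,0],[0,0,-0.12,0],[0,0,-0.15,0],[0,0,-0.15,0]]'; python3 -c "
from h import *
go(484,-395,200,14)"
```

```text
clock: 6.38
eef_pos: [514.3, -153.4, 48.9]
eef_rot: [3.14, 0.003, 1.818]
wrist_force: [0.0, 0.1, -1.9]
finger_gap: 49.4
clock: 6.88
eef_pos: [514.4, -153.4, 49.0]
eef_rot: [3.14, 0.003, 1.818]
wrist_force: [-0.9, 0.3, -0.2]
finger_gap: 86.1
clock: 7.5
eef_pos: [514.8, -153.3, 201.2]
eef_rot: [3.137, 0.005, 1.818]
wrist_force: [-0.4, -0.1, 0.4]
finger_gap: 94.1
go [-0.2268 -0.089   0.0019] turn 0.1751191063981139
```

```bash
sed -i "s/'blue':\[((104,140,90),(118/'blue':[((100,110,80),(120/" h.py; python3 -m handwheel '[[-0.05,-0.02,0,0],[-0.11,-0.043,0,0],[-0.17,-0.067,0,0],[-0.227,-0.089,0,0],[-0.227,-0.089,0,0]]'; python3 -m handwheel '[[0,0,0,0],[0,0,0,0]]'; python3 - <<'E'
from h import *
c=cams.get_calibration('wrist');im=cams.camera('wrist');cv2.imwrite('pics/w3.png',im[:,:,::-1])
for col in('red','blue'):
    for b in blobs(im,col,200): print(col,cv2.contourArea(b),np.round(cen(b)),np.round(ray('wrist',cen(b),98+(col=='red'),c),1),cv2.boundingRect(b))
go(485.5,-425,200,14)
E
```

```text
clock: 8.12
eef_pos: [482.4, -398.2, 199.4]
eef_rot: [3.138, 0.003, 1.814]
wrist_force: [-0.7, -0.3, 0.8]
finger_gap: 93.9
clock: 8.38
eef_pos: [482.6, -397.1, 198.8]
eef_rot: [3.139, 0.002, 1.815]
wrist_force: [-0.0, 0.7, 0.5]
finger_gap: 93.9
blue 1564.0 [311. 225.] [ 485.1 -425.3   98. ] (288, 204, 47, 44)
blue 661.0 [471. 206.] [ 635.7 -369.6   98. ] (453, 181, 37, 55)
blue 633.5 [471. 164.] [ 621.2 -329.8   98. ] (450, 148, 45, 34)
blue 285.0 [517.  71.] [ 649.5 -221.8   98. ] (512, 22, 15, 98)
blue 668.5 [377.  56.] [ 504.9 -261.    98. ] (324, 0, 109, 95)
go [-0.0277 -0.0041 -0.0007] turn 0.013125477096863847
```

View pics/w3.png

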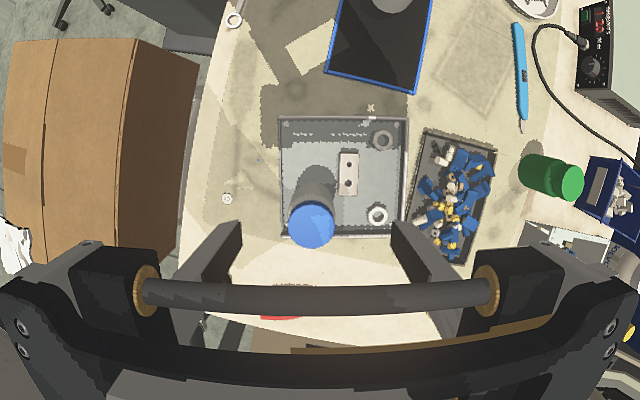

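Blue lid at (311,225), red jar in the tray, block undisturbed at (348,173). Now I grip blue.

```bash
python3 -m handwheel '[[-0.0278,-0.0045,0.02,0],[-0.0278,-0.0045,0.07,0],[-0.0278,-0.0045,0.12,0],[-0.0278,-0.0045,0.15,0],[-0.0278,-0.0045,0.153,0]]';  python3 -m handwheel '[[0,0,0,0],[0,0,0,0],[0,0,0,0],[0,0,0,0],[0,0,0,0]]' 0.6 25; python3 -m handwheel '[[0,0,-0.02,0],[0,0,-0.05,0],[0,0,-0.09,0],[0,0,-0.11,0],[0,0,-0.11,0]]'; python3 -c "
from h import *
go(517.5,-229.5,110,14)"
```

```text
clock: 9.05
eef_pos: [485.4, -423.9, 44.5]
eef_rot: [3.14, -0.0, 1.817]
wrist_force: [0.0, -0.3, 0.6]
finger_gap: 93.8
clock: 9.68
eef_pos: [485.4, -424.1, 44.8]
eef_rot: [3.14, -0.0, 1.816]
wrist_force: [-0.8, 0.0, 2.1]
finger_gap: 49.8
clock: 10.3
eef_pos: [485.7, -424.5, 157.3]
eef_rot: [3.138, 0.003, 1.817]
wrist_force: [0.5, 0.1, -3.2]
finger_gap: 49.7
go [0.1816 0.0781 0.047 ] turn 0.07869427189790201
```

```bash
python3 -m handwheel '[[0.04,0.017,0,0],[0.09,0.039,0,0],[0.14,0.06,0.015,0],[0.175,0.075,0.03,0],[0.181,0.078,0.035,0]]'; python3 -m handwheel '[[0,0,0,0],[0,0,0,0]]'; python3 -c "
from h import *
go(517.5,-229.5,46.5,14)"
```

```text
clock: 10.92
eef_pos: [517.1, -227.8, 120.6]
eef_rot: [3.14, 0.001, 1.819]
wrist_force: [-0.2, -1.1, -1.0]
finger_gap: 49.3
clock: 11.18
eef_pos: [517.0, -228.6, 120.6]
eef_rot: [3.14, 0.001, 1.818]
wrist_force: [0.9, -0.5, -2.3]
finger_gap: 49.4
go [-0.0009  0.0002  0.0741] turn 0.1685730971202446
```

```bash
python3 -m handwheel '[[0,0,0.035,0],[0,0,0.06,0],[0,0,0.072,0],[0,0,0.0745,0],[0,0,0.0745,0]]'; python3 -m handwheel '[[0,0,0,0],[0,0,0,0],[0,0,0,0],[0,0,0,0]]' 0; python3 -m handwheel '[[0,0,-0.02,0],[0,0,-0.07,0],[0,0,-0.12,0],[0,0,-0.15,0],[0,0,-0.15,0]]'; python3 -c "
from h import *
go(505,-390,180,14)"
```

```text
clock: 11.8
eef_pos: [517.5, -229.1, 47.0]
eef_rot: [3.139, 0.002, 1.818]
wrist_force: [-0.1, 0.7, -2.4]
finger_gap: 49.2
clock: 12.3
eef_pos: [517.5, -229.1, 47.1]
eef_rot: [3.139, 0.002, 1.818]
wrist_force: [-0.9, 0.7, -0.2]
finger_gap: 86.1
clock: 12.92
eef_pos: [517.8, -229.2, 199.3]
eef_rot: [3.136, 0.005, 1.818]
wrist_force: [0.2, -1.2, 0.1]
finger_gap: 93.8
go [-0.1527 -0.0519  0.0197] turn 0.1617243603777183
```

```bash
python3 -m handwheel '[[-0.05,-0.017,0,0],[-0.1,-0.034,0,0],[-0.153,-0.052,0.02,0],[-0.153,-0.052,0.02,0],[-0.153,-0.052,0.02,0]]'; python3 - <<'E'
from h import *
c=cams.get_calibration('wrist');im=cams.camera('wrist');cv2.imwrite('pics/w4.png',im[:,:,::-1]);np.save('c4.npy',c,allow_pickle=True)
print(read_state()['eef_pos'],proj('wrist',(518,-384,21),c))
E
```

```text
clock: 13.55
eef_pos: [504.8, -389.8, 178.5]
eef_rot: [3.137, 0.003, 1.818]
wrist_force: [0.3, 0.3, 0.2]
finger_gap: 94.3
[ 505.14264693 -389.45806191  179.28024915] [328.21406253 181.07711129]
```

View pics/w4.png

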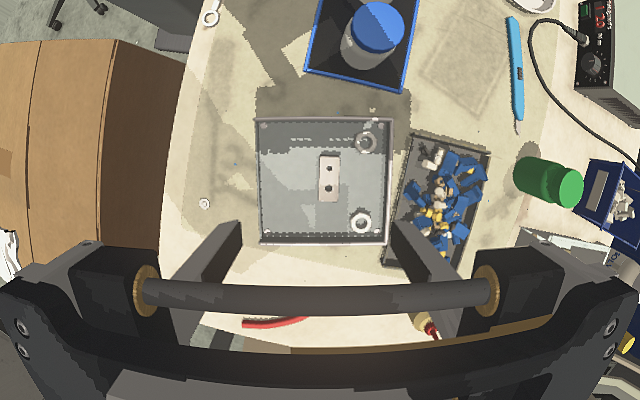

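Both jars are out and the blue one is visible in the tray. The block spans columns 319–339 and rows 154–202, with holes near (330,167) and (329,188).

```bash
python3 - <<'E'
from h import *
c=np.load('c4.npy',allow_pickle=True).item()
im=cv2.imread('pics/w4.png');g=cv2.cvtColor(im,cv2.COLOR_BGR2HSV)[145:210,308:350]
# pinkish-lit top: brightness
m=cv2.inRange(g[:,:,2],150,255); print(m.any(0).nonzero()[0]+308, )
cs,_=cv2.findContours(m,cv2.RETR_EXTERNAL,cv2.CHAIN_APPROX_NONE);b=max(cs,key=cv2.contourArea)+[308,145]
r=cv2.minAreaRect(b);print(r)
P=np.array([ray('wrist',p,21,c)[:2] for p in cv2.boxPoints(r)]);print(np.round(P,1),P.mean(0))
for p in((330,167),(329,188)):print(np.round(ray('wrist',p,21,c),1))
for q in np.diff(P,axis=0):print(np.hypot(*q),np.degrees(np.arctan2(q[1],q[0])))
E
```

```text
[308 309 310 311 312 313 314 315 316 317 318 319 320 321 322 323 324 325
 326 327 328 329 330 331 332 333 334 335 336 337 338 339 340 341 342 343
 344 345 346 347 348 349]
((328.4999694824219, 177.49998474121094), (40.99999237060547, 62.99999237060547), 0.0)
[[ 504.3 -419.9]
 [ 487.7 -352.4]
 [ 529.9 -341.6]
 [ 548.5 -409. ]] [ 517.58232908 -380.70974877]
[ 516.  -368.6   21. ]
[ 520.8 -391.2   21. ]
69.56807782356923 103.81266571750551
43.64318811578347 14.334650183799981
69.88277710333554 -74.61363718075357
```

```bash
python3 -c "
from h import *
go(518.5,-381.5,16,14)"
```

```text
go [0.0051 0.0141 0.1633] turn 0.20147006115394106
```

```bash
python3 -m handwheel '[[0.005,0.014,0.04,0],[0.005,0.014,0.09,0],[0.005,0.014,0.13,0],[0.005,0.014,0.155,0],[0.005,0.014,0.162,0]]';python3 -m handwheel '[[0,0,0,0],[0,0,0,0]]';  python3 -c "
from h import *
go(518.5,-381.5,14,14)"
```

```text
clock: 14.22
eef_pos: [518.5, -380.2, 16.3]
eef_rot: [3.137, 0.003, 1.82]
wrist_force: [-0.9, -0.8, -0.5]
finger_gap: 94.4
clock: 14.48
eef_pos: [519.2, -380.2, 17.8]
eef_rot: [3.136, 0.004, 1.821]
wrist_force: [-0.8, 0.4, -0.1]
finger_gap: 93.8
go [-0.0011 -0.001   0.0038] turn 0.31295673238429345
```

```bash
python3 -m handwheel '[[-0.001,-0.001,0.002,0],[-0.001,-0.001,0.0045,0],[-0.001,-0.001,0.0045,0]]';python3 -m handwheel '[[0,0,0,0],[0,0,0,0],[0,0,0,0],[0,0,0,0],[0,0,0,0]]' 0.95 30; python3 -m handwheel '[[0,0,0,0],[0,0,0,0],[0,0,0,0]]'
```

```text
clock: 14.85
eef_pos: [518.3, -381.4, 13.1]
eef_rot: [3.136, 0.004, 1.82]
wrist_force: [0.2, -0.1, 0.6]
finger_gap: 94.3
clock: 15.48
eef_pos: [518.3, -381.4, 13.1]
eef_rot: [3.136, 0.004, 1.82]
wrist_force: [-0.1, 0.1, -0.5]
finger_gap: 47.3
clock: 15.85
eef_pos: [518.3, -381.5, 13.1]
eef_rot: [3.136, 0.004, 1.82]
wrist_force: [0.5, -0.0, -0.2]
finger_gap: 21.6
```

```bash
python3 -m handwheel '[[0,0,-0.02,0],[0,0,-0.06,0],[0,0,-0.11,0],[0,0,-0.15,0],[0,0,-0.16,0]]'; python3 -c "
from h import *
print(read_state()['finger_gap']);go(440,-130,180)"
```

```text
clock: 16.48
eef_pos: [518.1, -381.5, 177.1]
eef_rot: [3.133, 0.008, 1.82]
wrist_force: [-0.1, -1.6, -0.8]
finger_gap: 21.8
21.80158732901324
go [ 0.263  -0.0134 -0.0052] turn None
```

```bash
python3 -m handwheel '[[0.045,-0.003,-0.005,0],[0.1,-0.006,-0.005,0],[0.155,-0.008,-0.005,0],[0.21,-0.011,-0.005,0],[0.263,-0.013,-0.005,0]]'; python3 -c "
from h import *
go(445,150,180)"
```

```text
clock: 17.1
eef_pos: [439.2, -128.1, 179.0]
eef_rot: [3.134, 0.007, 1.82]
wrist_force: [1.6, -0.4, -1.1]
finger_gap: 21.9
go [ 0.2681  0.0743 -0.0025] turn None
```

```bash
python3 -m handwheel '[[0.05,0.014,0,0],[0.105,0.029,0,0],[0.16,0.044,0,0],[0.215,0.06,0,0],[0.265,0.073,0,0]]'; python3 -m handwheel '[[0,0,0,0],[0,0,0,0]]'; python3 - <<'E'
from h import *
c=cams.get_calibration('wrist');im=cams.camera('wrist');cv2.imwrite('pics/w5.png',im[:,:,::-1])
for b in blobs(im,'orange',300):
    P=np.array([ray('wrist',p,6,c)[:2] for p in cv2.boxPoints(cv2.minAreaRect(b))])
    print(cv2.contourArea(b),np.round(cen(b)),ray('wrist',cen(b),6,c),P.round(1).tolist())
    for q in np.diff(P,axis=0):print(np.hypot(*q),np.degrees(np.arctan2(q[1],q[0])))
E
```

```text
clock: 17.73
eef_pos: [443.8, 148.5, 176.9]
eef_rot: [3.135, 0.008, 1.821]
wrist_force: [-0.2, -0.0, -1.9]
finger_gap: 21.6
clock: 17.98
eef_pos: [443.3, 148.2, 176.3]
eef_rot: [3.137, 0.008, 1.821]
wrist_force: [0.0, -0.3, -1.1]
finger_gap: 21.8
1895.0 [362.  67.] [462.03335036 283.8076585    6.        ] [[428.4, 330.6], [484.9, 350.9], [508.8, 262.0], [452.4, 243.9]]
60.045042031822916 19.75941827548286
92.05932583836392 -74.9778176128715
59.24444233964931 -162.1719415471996
421.5 [267.  24.] [347.96786048 307.9780816    6.        ] [[329.4, 276.2], [332.5, 344.8], [359.9, 339.9], [356.4, 272.2]]
68.66929650821352 87.45063889116328
27.833908808833698 -10.122991158691422
67.80046008248993 -92.95578715120214
```

View pics/w5.png

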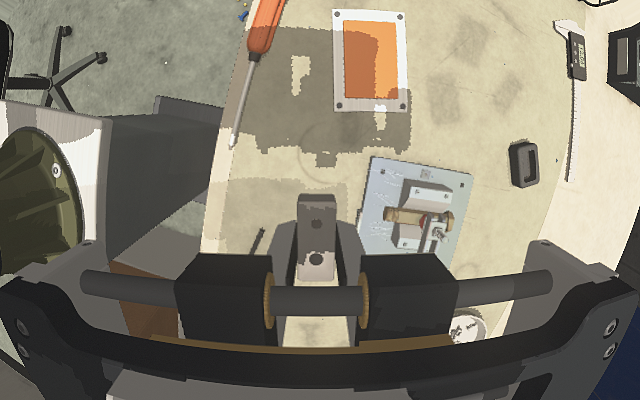

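Block held, with its holes at (316,224) and (316,259). The pad runs from about (343,20) to (409,100).

```bash
python3 -c "
from h import *
a=ray('wrist',(316,224),184.2);b=ray('wrist',(316,259),184.2);print(a,b,(a+b)/2,np.hypot(*(a-b)[:2]))
go(468.5,296,60,15)"
```

```text
[440.77553333 159.01239382 184.2       ] [446.13721037 137.91757034 184.2       ] [443.45637185 148.46498208 184.2       ] 21.765549809300985
go [0.1384 0.0601 0.1158] turn -0.7106491100417003
```

```bash
python3 -m handwheel '[[0.04,0.018,0.01,-1],[0.09,0.04,0.03,-1],[0.125,0.055,0.06,-1],[0.137,0.06,0.08,-1],[0.137,0.06,0.08,-1]]'; python3 -m handwheel '[[0,0,0.02,0],[0,0,0.035,0],[0,0,0.04,0]]'; python3 -c "
from h import *
go(468.5,296.5,17,15)"
```

```text
clock: 18.65
eef_pos: [468.1, 293.7, 94.3]
eef_rot: [3.139, 0.009, 1.837]
wrist_force: [-0.7, -0.8, -1.2]
finger_gap: 21.6
clock: 19.02
eef_pos: [468.5, 292.6, 54.2]
eef_rot: [3.14, 0.009, 1.836]
wrist_force: [0.2, 0.4, -1.5]
finger_gap: 21.6
go [0.0041 0.001  0.0371] turn 0.19183262314463434
```

```bash
python3 -m handwheel '[[0.004,0.001,0.02,0],[0.004,0.001,0.033,0],[0.004,0.001,0.0365,0],[0.004,0.001,0.037,0],[0.004,0.001,0.037,0]]'; python3 -m handwheel '[[0,0,0,0],[0,0,0,0]]'
```

```text
clock: 19.65
eef_pos: [468.8, 296.5, 17.5]
eef_rot: [3.139, 0.009, 1.836]
wrist_force: [-0.4, -0.7, -0.9]
finger_gap: 21.9
clock: 19.9
eef_pos: [468.9, 296.6, 17.8]
eef_rot: [3.139, 0.008, 1.836]
wrist_force: [0.3, 0.0, -0.9]
finger_gap: 21.3
```

```bash
python3 -m handwheel '[[0,0,0.0015,0],[0,0,0.0015,0]]'; python3 -m handwheel '[[0,0,0,0],[0,0,0,0],[0,0,0,0],[0,0,0,0],[0,0,0,0]]' 0; python3 -m handwheel '[[0,0,-0.02,0],[0,0,-0.07,0],[0,0,-0.12,0],[0,0,-0.16,0],[0,0,-0.17,0]]'; python3 -c "
from h import *
go(440,150,190,14)"
```

```text
clock: 20.15
eef_pos: [468.9, 296.6, 16.2]
eef_rot: [3.139, 0.008, 1.836]
wrist_force: [0.9, 0.2, -0.7]
finger_gap: 21.4
clock: 20.78
eef_pos: [468.9, 296.6, 16.3]
eef_rot: [3.139, 0.009, 1.836]
wrist_force: [-0.2, 0.7, -0.2]
finger_gap: 68.3
clock: 21.4
eef_pos: [468.7, 298.3, 188.8]
eef_rot: [3.135, 0.008, 1.836]
wrist_force: [0.5, 0.4, -0.3]
finger_gap: 94.1
go [-0.1356 -0.0665 -0.0006] turn 1.1970560507088948
```

```bash
python3 -m handwheel '[[-0.04,-0.02,0,0],[-0.08,-0.04,0,0],[-0.136,-0.067,0,1],[-0.136,-0.067,0,1],[-0.136,-0.067,0,1]]'; python3 - <<'E'
from h import *
c=cams.get_calibration('wrist');im=cams.camera('wrist');t=cams.camera('top')
a=cv2.resize(im[0:140,290:450,::-1],None,fx=4,fy=4)
b=cv2.resize(t[195:265,240:470,::-1],(640,195),interpolation=cv2.INTER_CUBIC)
cv2.imwrite('pics/w6.png',np.vstack([a[:400],b]));np.save('c6.npy',c,allow_pickle=True);cv2.imwrite('pics/w6full.png',im[:,:,::-1])
print(proj('wrist',(468.5,296.5,24),c), proj('wrist',(468.5,296.9,6),c))
for z in (99,):
  for col,r in (('red',(370,205,410,250)),('blue',(370,205,410,250))):
    for q in blobs(t,col,25,r): print(col,cv2.contourArea(q),ray('top',cen(q),z))
go(440,-130,190,14)
E
```

```text
clock: 22.02
eef_pos: [439.7, 149.6, 188.9]
eef_rot: [3.135, 0.007, 1.818]
wrist_force: [-0.3, -0.0, 0.7]
finger_gap: 93.8
[373.66785979  59.67800448] [370.78424025  62.13537831]
red 92.0 [ 516.70998562 -155.04752887   99.        ]
blue 93.0 [ 520.8857138  -232.42441626   99.        ]
go [-0.2717 -0.0688  0.0005] turn 0.2607399907280694
```

View pics/w6.png

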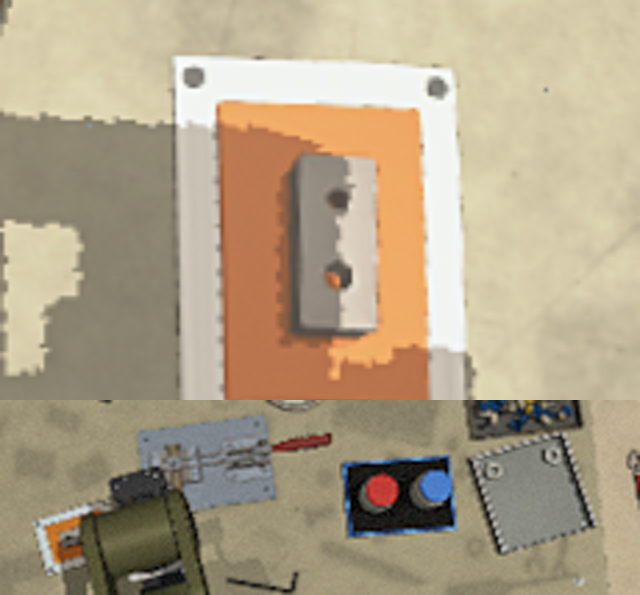

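Block lies centred on the pad, its holes at (374,50) and (374,69) in the full wrist picture, matching the aim point. Both jars stand in the tray. Next I return the blue one.

```bash
python3 -m handwheel '[[-0.05,-0.013,0,0],[-0.105,-0.027,0,0],[-0.16,-0.041,0,0],[-0.215,-0.055,0,0],[-0.272,-0.069,0,0]]'; python3 -m handwheel '[[-0.0,0,0,0],[0,0,0,0]]'; python3 -c "
from h import *
go(517.5,-229.1,190,14)"
```

```text
clock: 22.75
eef_pos: [440.1, -131.3, 190.3]
eef_rot: [3.135, 0.007, 1.821]
wrist_force: [0.7, 0.8, 1.1]
finger_gap: 93.9
clock: 23.0
eef_pos: [440.4, -130.5, 189.9]
eef_rot: [3.136, 0.007, 1.822]
wrist_force: [0.3, 0.4, 0.4]
finger_gap: 94.1
go [-0.1146  0.0502  0.0009] turn 0.39790829307744957
```

```bash
python3 -m handwheel '[[-0.045,0.02,0,0.4],[-0.09,0.04,0,0.4],[-0.1145,0.05,0,0.4],[-0.1145,0.05,0,0.4],[-0.1145,0.05,0,0.4]]'; python3 -m handwheel '[[0,0,0,0]]'; python3 - <<'E'
from h import *
c=cams.get_calibration('wrist');im=cams.camera('wrist')
for col in('red','blue'):
    for b in blobs(im,col,500): print(col,cv2.contourArea(b),np.round(cen(b)),np.round(ray('wrist',cen(b),99,c),1))
go(517.5,-229.1,47,14)
E
```

```text
clock: 23.62
eef_pos: [517.4, -227.3, 190.8]
eef_rot: [3.136, 0.006, 1.817]
wrist_force: [0.3, -0.0, 0.3]
finger_gap: 94.0
clock: 23.75
eef_pos: [517.3, -226.1, 191.0]
eef_rot: [3.136, 0.006, 1.818]
wrist_force: [-0.3, -0.0, 0.7]
finger_gap: 93.7
red 2027.5 [333. 117.] [ 514.6 -154.1   99. ]
blue 621.5 [474. 178.] [ 658.4 -170.    99. ]
blue 13336.0 [320. 148.] [ 510.3 -182.3   99. ]
go [-0.0021 -0.0013  0.144 ] turn 0.17829846045086128
```

```bash
python3 -m handwheel '[[-0.0021,-0.001,0.04,0],[-0.0021,-0.001,0.09,0],[-0.0021,-0.001,0.13,0],[-0.0021,-0.001,0.143,0],[-0.0021,-0.001,0.144,0]]'; python3 -m handwheel '[[0,0,0,0],[0,0,0,0],[0,0,0,0],[0,0,0,0],[0,0,0,0]]' 0.6 25; python3 -m handwheel '[[0,0,-0.02,0],[0,0,-0.05,0],[0,0,-0.09,0],[0,0,-0.11,0],[0,0,-0.11,0]]'; python3 -c "
from h import *
go(485.4,-424.1,157,14)"
```

```text
clock: 24.42
eef_pos: [518.0, -228.9, 47.6]
eef_rot: [3.136, 0.006, 1.818]
wrist_force: [0.3, 0.7, -0.8]
finger_gap: 93.8
clock: 25.05
eef_pos: [518.0, -228.9, 47.7]
eef_rot: [3.136, 0.006, 1.818]
wrist_force: [0.5, -1.0, 2.0]
finger_gap: 49.6
clock: 25.68
eef_pos: [517.6, -228.6, 158.6]
eef_rot: [3.134, 0.008, 1.818]
wrist_force: [0.4, 0.4, -3.2]
finger_gap: 49.3
go [-0.1816 -0.0791  0.0024] turn 0.19321978815342788
```

```bash
python3 -m handwheel '[[-0.04,-0.018,0,0],[-0.09,-0.04,0,0],[-0.14,-0.061,0,0],[-0.175,-0.076,0.0,0],[-0.1815,-0.079,0.0,0]]'; python3 -m handwheel '[[0,0,0.03,0],[0,0,0.05,0],[0,0,0.05,0]]'; python3 -c "
from h import *
go(485.4,-424.3,46,14)"
```

```text
clock: 26.3
eef_pos: [484.2, -425.5, 157.1]
eef_rot: [3.136, 0.005, 1.816]
wrist_force: [-0.6, -0.0, -2.4]
finger_gap: 49.2
clock: 26.68
eef_pos: [484.2, -424.4, 105.0]
eef_rot: [3.138, 0.002, 1.817]
wrist_force: [0.6, 0.1, -2.8]
finger_gap: 49.0
go [-0.     0.001  0.059] turn 0.08892697463551258
```

```bash
python3 -m handwheel '[[0,0.001,0.03,0],[0,0.001,0.052,0],[0,0.001,0.0585,0],[0,0.001,0.0595,0],[0,0.001,0.0595,0]]'; python3 -m handwheel '[[0,0,0,0],[0,0,0,0],[0,0,0,0],[0,0,0,0],[0,0,0,0]]' 0; python3 -m handwheel '[[0,0,-0.02,0],[0,0,-0.07,0],[0,0,-0.12,0],[0,0,-0.15,0],[0,0,-0.15,0]]'; python3 -c "
from h import *
go(514.4,-153.4,195,14)"
```

```text
clock: 27.3
eef_pos: [485.9, -424.5, 46.7]
eef_rot: [3.137, 0.003, 1.817]
wrist_force: [0.5, -0.2, -0.2]
finger_gap: 49.2
clock: 27.92
eef_pos: [485.9, -424.5, 46.7]
eef_rot: [3.137, 0.003, 1.817]
wrist_force: [1.1, 0.5, -0.2]
finger_gap: 93.1
clock: 28.55
eef_pos: [485.7, -424.7, 200.6]
eef_rot: [3.134, 0.008, 1.817]
wrist_force: [0.8, 0.1, -0.8]
finger_gap: 93.7
go [0.2562 0.0939 0.0042] turn 0.10955223732646857
```

```bash
python3 -m handwheel '[[0.055,0.02,0,0],[0.115,0.042,0,0],[0.17,0.062,0,0],[0.225,0.083,0,0],[0.256,0.094,0,0]]'; python3 -m handwheel '[[0,0,0,0],[0,0,0,0]]'; python3 -c "
from h import *
go(514.4,-153.4,49,14)"
```

```text
clock: 29.18
eef_pos: [514.2, -150.9, 198.7]
eef_rot: [3.135, 0.008, 1.819]
wrist_force: [1.2, -1.0, -0.1]
finger_gap: 93.8
clock: 29.42
eef_pos: [514.0, -151.5, 198.4]
eef_rot: [3.135, 0.007, 1.819]
wrist_force: [0.0, -0.3, -0.0]
finger_gap: 93.9
go [-0.0009 -0.001   0.1494] turn 0.20334371977429555
```

```bash
python3 -m handwheel '[[-0.001,-0.001,0.045,0],[-0.001,-0.001,0.095,0],[-0.001,-0.001,0.135,0],[-0.001,-0.001,0.148,0],[-0.001,-0.001,0.15,0]]'; python3 -m handwheel '[[0,0,0,0],[0,0,0,0],[0,0,0,0],[0,0,0,0],[0,0,0,0]]' 0.6 25; python3 -m handwheel '[[0,0,-0.02,0],[0,0,-0.05,0],[0,0,-0.09,0],[0,0,-0.11,0],[0,0,-0.11,0]]'; python3 -c "
from h import *
go(471.5,-365.4,157,14)"
```

```text
clock: 30.05
eef_pos: [514.5, -154.3, 48.5]
eef_rot: [3.136, 0.007, 1.818]
wrist_force: [-0.3, 0.2, 0.7]
finger_gap: 93.6
clock: 30.68
eef_pos: [514.5, -154.3, 48.6]
eef_rot: [3.136, 0.007, 1.818]
wrist_force: [-0.5, 0.4, 1.9]
finger_gap: 49.5
clock: 31.3
eef_pos: [514.1, -153.8, 159.6]
eef_rot: [3.134, 0.009, 1.818]
wrist_force: [0.7, 0.2, -2.8]
finger_gap: 49.6
go [-0.1948 -0.0931  0.0035] turn 0.16033943022559072
```

```bash
python3 -m handwheel '[[-0.04,-0.019,0,0],[-0.095,-0.045,0,0],[-0.15,-0.072,0,0],[-0.188,-0.09,0.0,0],[-0.195,-0.093,0.0,0]]'; python3 -m handwheel '[[0,0,0.02,0],[0,0,0.02,0]]'; python3 -c "
from h import *
go(471.5,-366,47,14)"
```

```text
clock: 31.92
eef_pos: [470.2, -367.3, 158.4]
eef_rot: [3.135, 0.006, 1.815]
wrist_force: [-0.1, 0.7, -2.7]
finger_gap: 49.5
clock: 32.17
eef_pos: [469.8, -366.1, 136.0]
eef_rot: [3.138, 0.003, 1.815]
wrist_force: [0.0, 0.6, -2.7]
finger_gap: 49.4
go [-0.0001  0.0014  0.089 ] turn 0.019324841720163022
```

```bash
python3 -m handwheel '[[0,0.001,0.045,0],[0,0.001,0.078,0],[0,0.001,0.088,0],[0,0.001,0.0895,0],[0,0.001,0.0895,0]]'; python3 -m handwheel '[[0,0,0,0],[0,0,0,0],[0,0,0,0],[0,0,0,0],[0,0,0,0]]' 0; python3 -m handwheel '[[0,0,-0.02,0],[0,0,-0.07,0],[0,0,-0.12,0],[0,0,-0.15,0],[0,0,-0.15,0]]'; python3 -c "
from h import *
go(430,-300,250,14)"
```

```text
clock: 32.8
eef_pos: [471.7, -366.0, 47.5]
eef_rot: [3.137, 0.004, 1.816]
wrist_force: [0.5, 0.0, -1.8]
finger_gap: 49.2
clock: 33.42
eef_pos: [471.6, -366.0, 47.5]
eef_rot: [3.137, 0.004, 1.816]
wrist_force: [-0.9, -0.1, 0.2]
finger_gap: 93.6
clock: 34.05
eef_pos: [471.4, -366.1, 199.8]
eef_rot: [3.135, 0.007, 1.816]
wrist_force: [0.2, -0.2, -1.2]
finger_gap: 94.3
go [ 0.0739 -0.0238 -0.0509] turn 0.04181199517472578
```

```bash
python3 -m handwheel '[[0.05,-0.02,-0.02,0],[0.1,-0.05,-0.03,0],[0.15,-0.08,-0.04,0],[0.2,-0.1,-0.05,0],[0.25,-0.12,-0.05,0]]'; python3 -m handwheel '[[0,0,0,0],[0,0,0,0],[0,0,0,0]]'; python3 - <<'E'
from h import *
print(read_state()['eef_pos'])
for n,rois in (('top',{'red':(420,228,442,250),'blue':(438,222,460,245),'orange':(245,228,290,260)}),
               ('side',{'red':(290,320,318,345),'blue':(298,335,326,362)})):
    im=cams.camera(n);cv2.imwrite(f'pics/{n}9.png',im[:,:,::-1]);old=cv2.cvtColor(cv2.imread(f'pics/{n}0.png'),cv2.COLOR_BGR2RGB)
    for col,r in rois.items():
        z=6 if col=='orange' else 98
        for w,i in(('old',old),('new',im)):
            for c in blobs(i,col,40,r): print(n,col,w,np.round(ray(n,cen(c),z)[:2],1))
a=cv2.resize(cv2.imread('pics/top9.png')[190:270,240:480],(780,260),interpolation=cv2.INTER_CUBIC)
b=cv2.resize(cv2.imread('pics/side9.png')[200:390,230:500],(400,281));cv2.imwrite('pics/end.png',np.vstack([a,np.hstack([b,np.zeros((281,380,3),np.uint8)])]))
E
```

```text
clock: 34.67
eef_pos: [292.7, -151.2, 246.3]
eef_rot: [3.135, 0.007, 1.815]
wrist_force: [0.5, 1.0, 1.8]
finger_gap: 94.0
clock: 35.05
eef_pos: [293.0, -151.8, 245.7]
eef_rot: [3.136, 0.005, 1.815]
wrist_force: [-0.2, 0.0, 0.2]
finger_gap: 94.0
[ 293.02595723 -151.7563814   245.74552779]
top red old [ 472.3 -366.1]
top red new [ 473.6 -365. ]
top blue old [ 487.2 -425.8]
top blue new [ 487.9 -426.1]
top orange old [470.4 296.1]
top orange new [470.4 296.1]
side red old [ 468.7 -372.4]
side red new [ 469.6 -371.3]
side blue old [ 483.7 -432.5]
side blue new [ 484.8 -432.5]
```

View pics/end.png

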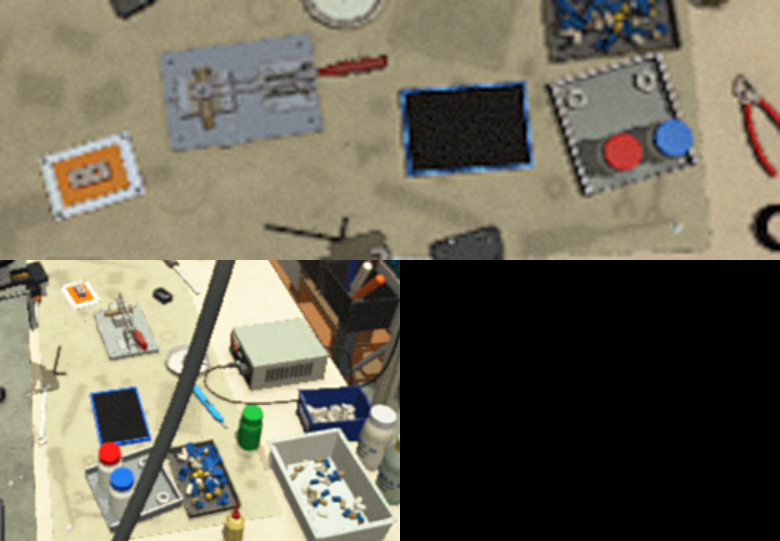

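Red at (622,152) and blue at (673,138) in the crop are upright in the caddy, within about 2 mm of where they started. The block sits mid-pad at (90,175) and the arm is clear of everything, so I'm handing in.

```bash
python3 -c "
from cell import manip
print(manip.sign_off())"
```

```text
the job is handed in; nothing more can be done
None
```

I moved both jars to the side tray, laid the block on the orange pad along its long side, and put each jar back in its own spot. I handed in at about 35 s of the 131 s allowed. The sign-off gave no verdict.

- **Jars:** in the last top and side pictures both are upright, and their lids are within about 2 mm of their starting positions.
- **Block:** after release, the wrist camera put it about 1 mm from the pad's centre and parallel to its long side. My pad-centre estimates from the different views differed by up to about 3 mm.
- **Robot:** the gripper was open and clear of everything, and the wrist forces I read stayed at about 3 N or less.
- **Disagreement:** the top and side cameras differed by 6–7 mm in y on the jars' absolute positions. Each camera's before-and-after comparison was consistent, so I relied on those.

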